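Snap a split clip onto a pay-off shaft and lock the wire spool with it

ROBOT

A 7-joint arm with a two-finger parallel gripper is mounted at the origin on a cart in front of the work surface, level with it; the furniture and walls round the work are solid. World frame = base frame: x ahead of the robot, y to its left, z up, the work surface at z = 0. Lengths are in m, angles in rad, forces in N, time in s.
With the tool pointing down it reaches from about 0.425 to 1.025 m from the base axis. Payload 3.6 kg.
Tool frame: the origin (TCP) lies midway between the tips of the shut fingers; the grasp point (between the pads) lies 19 mm behind it; z points along the fingers, y is the line along which they close (so a half turn about z gives the same grasp; the last joint's range is limited). The gripper opens to 85 mm and grips with 20 to 120 N. Pads are 22 mm wide; open, the fingers measure 114 mm over their backs; the gripper's body (76 mm by 85 mm) begins 54 mm behind the grasp point. The pads swing forward as they close: fully open they stand 13 mm farther back than shut.
Start: joints at [-0.093, 0.591, 0.048, 1.609, -0.033, 0.943, -0.034], TCP at [0.725, 0, 0.208] pointing down, gripper open.
Joint ranges: [-2.69, 2.69], [-0.47, 2.24], [-1.27, 1.36], [0.19, 2.51], [-1.53, 4.68], [0.08, 2.07], [-3.09, 3.09]. Speed limits (rad/s): [2.57, 2.57, 3.14, 3.14, 3.14, 3.14, 3.14].

INTERFACE

Orientations are given as a unit quaternion [w, x, y, z].
In Python, from bench import robot gives the robot as it stands. Calls block until the motion is done:
- robot.move_pose(position, orientation): joint-space move of the TCP to a pose.
- robot.move_linear(position, rotation=None, feed=0.15): straight line of the TCP; rotation=None keeps the orientation; feed is the mean speed in m/s.
- robot.movej(angles): joint-space move.
- robot.gripper_open() and robot.grasp(squeeze=None): open the fingers fully, or close them until they stop; squeeze is the grip in N (None keeps the last).
- robot.dwell(seconds).
- robot.solve_ik(position, orientation): joint angles nearest the present ones, or None.
- robot.get_state(): the state.
- robot.get_image(name): name is "scene" or "side" or "wrist"; returns the picture (420x560x3 uint8, red, green, blue); there is no depth.
- robot.calibration(name): a dict with "vertical_fov" (degrees; the focal length in pixels is half the picture's height over the tangent of half this angle, whatever the lens; pixels are square), "cx", "cy" (the principal point, pixels), "eye" and "orientation" of the camera in the world. Camera axes: x right, y up, looking along -z (the intrinsics and any distortion apply to the point x, -y, -z); pixel columns grow to the right and rows downward; lengths in m; the calibration is good to about 2 mm. The wrist camera is an equidistant fisheye: a pixel r from the principal point sees the ray r / f radians off the axis. A picture is of the moment at which its call begins: read the wrist's pose just before it. calibration takes no time and is no camera call; for the wrist camera it gives the pose at the moment of the call.
A pose or a line that the arm cannot do raises robot.MotionError and nothing moves.
- robot.sign_off(): hands the job in; it is judged then, once.
The state is a dict: "time_s": time; "q": joint angles; "qvel": joint speeds; "tau": joint torques, N m; "eef_pos": TCP position; "tcp_rot": TCP orientation; "force": force on the tool from outside, world axes, zero at the start; "moment": the same for the moment, N m; "width": finger opening in m; "finger_force": force on a finger pad.
Only numpy, scipy, OpenCV 4.12 (cv2) and the standard library are available. Lean on these libraries where they do the work, as an engineer would, in place of code of your own. Each camera call takes 0.05 s, during which the arm holds its last target. There are 200 camera calls.

TASK

Lock the wire spool on the blue stand: press the orange split clip, gap down, onto the bare part of the steel shaft until it snaps fully on, then with it push the spool along the shaft until it stops solidly against the dark collar, seat it there with a firm push of about 12 newtons for half a second, and let go, leaving clip and spool in place with no play. Never press or push with more than about 20 newtons, and leave the small things around alone.

Things in the scene. Friction and masses are not known exactly. Their poses are not given: they have to be found in the camera images.
- clip: Loose orange plastic split clip, C-shaped in section, 44 mm long (y), 25 mm wide (x), 57 mm tall, 36 g. Starts upright on the bench on its jaw tips, gap down, to the right of the stand. Origin: centre of its underside; z up, y along its bore (both ends alike). Closed back above the bore, 19 to 27 mm above the origin; its underside is the bore's roof.
- clip_grip (a point): Middle of the clip's grip tab, 45 mm above the clip's origin, 32 mm above its bore axis; axes as the clip's. The tab is 12 mm thick in x, 36 mm long in y, and reaches from 27 to 57 mm above the origin: pinch it across its thickness, from above.
- clip_bore (a point): Centre of the clip's bore, 13 mm above its origin, 22 mm from either end. Gap between the two sprung jaws 7.8 mm, flared to 17 mm at the tips, which centre only within about 4 mm. Pressed straight down, it snaps on at 5 to 14 N until its back rests solidly on the shaft, bore axis on shaft axis. The jaws then grip: it stays put and takes 1 to 3 N to slide. Its grip loads the shaft with 6 to 9 N.
- stand: Fixed blue stand, base 80 x 234 x 12 mm, with a level 12 mm steel shaft along its y axis, 70 mm above the bench, between end plates (tops 89 mm up). Origin under the shaft at bench level. Along y: inner side of one plate at -83 mm, a dark steel collar (28 mm across, 18 mm long) clamped on the shaft, a gap, the spool, bare shaft, inner side of the other plate at +103 mm.
- shaft (a point): Point on the axis of the bare part of the shaft, at y = +50 mm of the stand, 70 mm above the bench; y along the shaft away from the spool, z up.
- spool: Wire spool on the shaft, 48 mm long, white flanges 64 mm across, grey wire. Origin on the shaft axis at its end towards the collar; y along the shaft, away from the collar. It does not turn, slides stiffly (about 4 N) and stays where it is left. Starts 8 to 30 mm off the collar, whose place (it varies by 20 mm) is not measured; there it stops solidly.
- spool_face (a point): Centre of the spool's free end face, on the shaft axis, 48 mm from the spool's origin; y points away from the spool along the bare shaft.
- test_weight: Bystander: small steel check weight, 22 mm across, 37 mm tall; origin at the centre of its underside. Leave alone.
- eraser: Bystander: blue and white eraser, 20x42x12 mm; origin at the centre of its underside. Leave alone.
- shim_olive: Bystander: olive setting block, 18x34x9 mm; origin at the centre of its underside. Leave alone.

How it is judged:
By the outcome, as a careful person would: the job done as asked, in the order asked, and still so for the second after the job is handed in, with the robot touching nothing.
It also fails if it takes over 56 s, if anything falls off the work surface, if the arm or the gripper's body presses on something with over 40 N, if the wrist force passes 120 N, or if a joint passes its speed limit or range.

## Working session

There is one attempt and no reset: what is moved stays moved. The work goes in short steps, each a Python script; the robot and the scene stay as the last script left them, time stands still between calls to the robot, and variables do not carry over. Pictures are saved under pics/ and viewed, at most 10 in all, crops included, and the job is handed in when it is done.

```bash
mkdir -p pics; ls; python3 - <<'E'
from bench import robot
import cv2
for n in("scene","side","wrist"):
    c=robot.calibration(n);print(n,c)
    cv2.imwrite(f"pics/{n}0.png",robot.get_image(n)[:,:,::-1])
s=robot.get_state();print(s)
E
```

```text
pics
scene {'vertical_fov': 49.2006511464187, 'cx': 286.24618214548866, 'cy': 207.11690976703963, 'eye': array([-0.31236764, -0.45153346,  0.8550452 ]), 'orientation': array([ 0.79361856,  0.38176908, -0.21569272, -0.42178028])}
side {'vertical_fov': 56.50298377505617, 'cx': 279.37291769347746, 'cy': 204.23415632302329, 'eye': array([0.2415078 , 0.99768189, 0.44561265]), 'orientation': array([-0.13205917, -0.07766864,  0.56661979,  0.809611  ])}
wrist {'vertical_fov': 65.70646984690485, 'cx': 277.2272146607477, 'cy': 214.27100167422466, 'eye': array([0.72498939, 0.07231663, 0.37353833]), 'orientation': array([ 9.89912185e-01, -1.41679258e-01,  9.23755257e-04,  3.84934404e-05])}
{'time_s': 0.15, 'q': array([-0.09352707,  0.59191203,  0.0483107 ,  1.60954414, -0.03331145,
        0.94270114, -0.03367992]), 'qvel': array([-0.00107755, -0.00204465,  0.00145757, -0.00471635,  0.00024426,
       -0.00200311,  0.00183214]), 'tau': array([ 2.83839137e-03, -5.49247491e+01,  1.54947661e+00, -1.98453355e+01,
        9.54968476e-03,  5.72513367e-03,  5.49048636e-06]), 'eef_pos': array([7.24309038e-01, 3.31734922e-05, 2.07494764e-01]), 'tcp_rot': array([-5.89774598e-04,  7.07064277e-01,  7.07148735e-01, -6.52933721e-04]), 'force': array([-0.9085756 ,  0.7355733 , -0.22246074]), 'moment': array([-0.01026445,  0.01703883,  0.02335255]), 'finger_force': 0.0, 'width': 0.08540476525889765}
```

View pics/scene0.png

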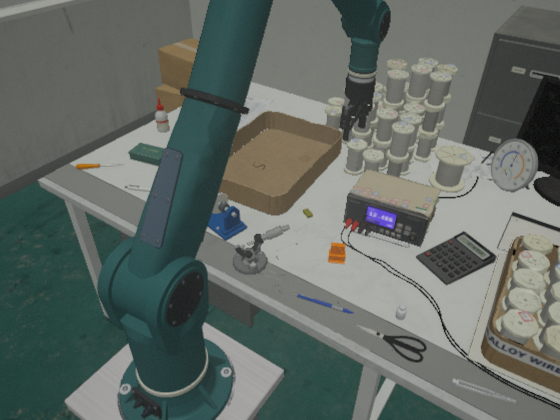

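View pics/wrist0.png

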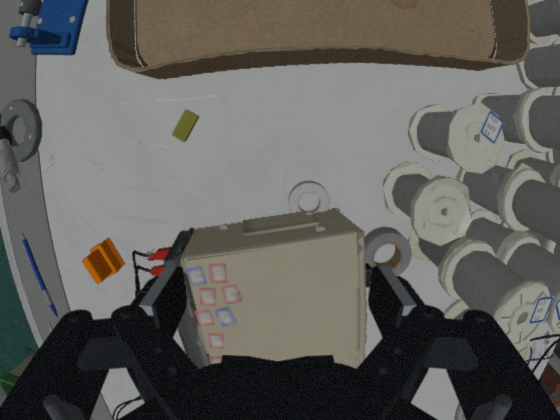

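View pics/side0.png

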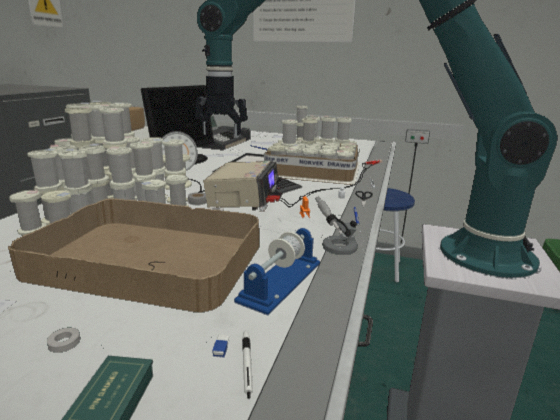

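Seen: the stand is at the left near edge (scene ~(222,222), wrist top-left (45,30), side (280,270)). Its bare shaft end is toward the side camera. The clip is at scene (337,253) and wrist (103,260). Next I turn these into positions.

```bash
cat > h.py <<'E'
import numpy as np, cv2
from scipy.spatial.transform import Rotation as R
from bench import robot
def rot(q): return R.from_quat([q[1],q[2],q[3],q[0]])
def quat(r): x,y,z,w=r.as_quat(); return np.array([w,x,y,z])
def down(th): # tool down; th = world angle of tool y (closing line)
    return quat(R.from_matrix(np.array([[-np.sin(-th+0)*-1*-1*-1,np.cos(th),0],[-np.cos(th),np.sin(th),0],[0,0,-1]]).astype(float))) if 0 else quat(R.from_matrix(np.column_stack([np.cross([np.cos(th),np.sin(th),0],[0,0,-1]),[np.cos(th),np.sin(th),0],[0,0,-1]])))
def ray(name,c,px):
    f=210/np.tan(np.radians(c["vertical_fov"])/2)
    p=np.atleast_2d(np.asarray(px,float)); u=(p[:,0]-c["cx"])/f; v=(p[:,1]-c["cy"])/f
    if name=="wrist":
        r=np.hypot(u,v)+1e-12; d=np.column_stack([u/r*np.sin(r),-v/r*np.sin(r),-np.cos(r)])
    else: d=np.column_stack([u,-v,-np.ones(len(u))])
    d=rot(c["orientation"]).apply(d); return np.array(c["eye"]),d/np.linalg.norm(d,axis=1)[:,None]
def onplane(name,c,px,z):
    e,d=ray(name,c,px); return e+d*((z-e[2])/d[:,2])[:,None]
def project(name,c,P):
    f=210/np.tan(np.radians(c["vertical_fov"])/2)
    d=rot(c["orientation"]).inv().apply(np.atleast_2d(P)-c["eye"]); x,y,z=d[:,0],-d[:,1],-d[:,2]
    if name=="wrist":
        h=np.hypot(x,y); a=np.arctan2(h,z); s=f*a/h
    else: s=f/z
    return np.column_stack([c["cx"]+s*x,c["cy"]+s*y])
def mask(im,lo,hi):
    return cv2.inRange(cv2.cvtColor(im,cv2.COLOR_RGB2HSV),lo,hi)
ORANGE=((5,180,120),(15,255,255)); BLUE=((105,150,50),(120,255,255))
def cc(m,amin=30):
    n,l,s,c=cv2.connectedComponentsWithStats(m); return [(s[i].tolist(),c[i].round(1).tolist()) for i in range(1,n) if s[i,4]>amin]
def shot(name,fn=None):
    c=robot.calibration(name); im=robot.get_image(name)
    if fn: cv2.imwrite("pics/"+fn,im[:,:,::-1])
    return c,im
E
python3 - <<'E'
from h import *
print(down(0))
for n in("scene","side","wrist"):
    c=robot.calibration(n); im=cv2.imread(f"pics/{n}0.png")[:,:,::-1].copy()
    for nm,k,z in(("or",ORANGE,.03),("bl",BLUE,.02)):
        for s,ce in cc(mask(im,*k)): print(n,nm,s,ce,onplane(n,c,ce,z).round(3))
c=robot.calibration("side")
print(onplane("side",c,[(258,264),(305,230)],.089),onplane("side",c,[(220,348)],.012), onplane("side",c,[(237,301),(262,312),(320,262)],.012))
E
```

```text
[0.         0.70710678 0.70710678 0.        ]
scene or [329, 243, 16, 20, 246] [336.6, 252.7] [[ 0.493 -0.097  0.03 ]]
scene bl [208, 207, 38, 32, 375] [221.2, 223.4] [[0.422 0.233 0.02 ]]
side or [301, 197, 8, 20, 94] [304.4, 206.4] [[ 0.496 -0.09   0.03 ]]
side bl [235, 229, 85, 85, 2434] [275.9, 280.5] [[0.45  0.329 0.02 ]]
side bl [214, 341, 12, 11, 86] [220.0, 345.6] [[0.473 0.544 0.02 ]]
wrist or [106, 239, 18, 27, 112] [114.7, 251.6] [[ 0.52  -0.077  0.03 ]]
wrist or [90, 244, 27, 32, 145] [104.6, 257.7] [[ 0.503 -0.086  0.03 ]]
wrist or [83, 258, 19, 25, 134] [91.8, 270.4] [[ 0.478 -0.106  0.03 ]]
wrist bl [10, 0, 78, 54, 2395] [54.8, 26.6] [[0.44  0.219 0.02 ]]
wrist bl [23, 240, 23, 50, 183] [33.8, 264.7] [[ 0.357 -0.11   0.02 ]]
[[0.4656191  0.39355679 0.089     ]
 [0.42119995 0.21132601 0.089     ]] [[0.47496569 0.54048441 0.012     ]] [[0.50107879 0.41203085 0.012     ]
 [0.44422301 0.42877063 0.012     ]
 [0.38342005 0.20545215 0.012     ]]
```

```bash
python3 - <<'E'
from h import *
robot.move_pose([.47,.24,.26],down(0)); 
c,im=shot("wrist","w_stand.png"); np.save("c_stand.npy",c,allow_pickle=True)
robot.move_pose([.50,-.13,.20],down(0))
c,im=shot("wrist","w_clip.png"); np.save("c_clip.npy",c,allow_pickle=True)
print(robot.get_state()["time_s"],robot.get_state()["eef_pos"])
for s,ce in cc(mask(im,*ORANGE)): print(s,ce,onplane("wrist",c,ce,.03).round(4))
E
```

```text
2.9833 [ 0.5007749  -0.12833114  0.20013427]
[256, 134, 34, 44, 501] [273.2, 155.4] [[ 0.4971 -0.091   0.03  ]]
```

View pics/w_stand.png

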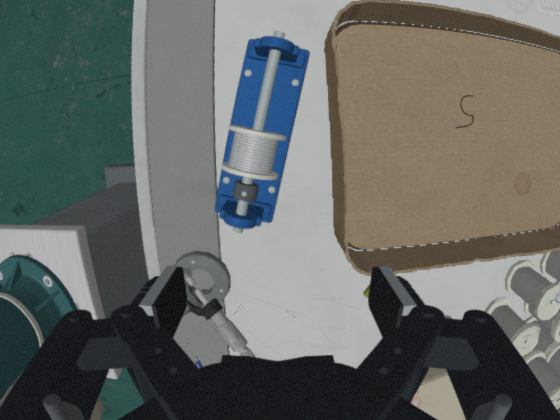

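View pics/w_clip.png

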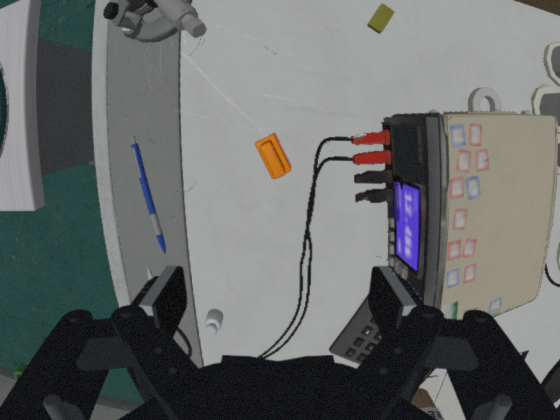

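The stand picture shows plate tops near (275,42) and (240,218), bare shaft from (272,55) to (258,128), and the collar at (245,187). The clip is at (273,155), turned about 25°. I'll zoom in on the clip.

```bash
python3 - <<'E'
from h import *
a=cv2.imread("pics/w_clip.png")[125:190,240:305]; b=cv2.imread("pics/w_stand.png")[25:245,200:320]
a=cv2.resize(a,(585,585),interpolation=cv2.INTER_CUBIC)
cv2.imwrite("pics/z.png",a)
im=cv2.imread("pics/w_clip.png")[:,:,::-1].copy()
hsv=cv2.cvtColor(im,cv2.COLOR_RGB2HSV)
c=np.load("c_clip.npy",allow_pickle=True).item()
m=mask(im,*ORANGE); print(hsv[140:172:6,258:290:3,2])
c2=np.load("c_stand.npy",allow_pickle=True).item()
p=onplane("wrist",c2,[(272,60),(259,122)],.076); print(p); d=p[0]-p[1]; print(np.degrees(np.arctan2(d[1],d[0])))
E
```

```text
[[152 181 195 167 139 194 162 146 162 161 161]
 [196 186 197 197 191 170 195 163 158 161 161]
 [159 178 197 198 195 190 133 193 161 157 162]
 [165 160 182 197 197 194 184 132 193 160 149]
 [166 165 161 184 194 194 194 183 130 192 158]
 [164 164 163 161 187 194 192 190 184 159 189]]
[[0.46695138 0.37878886 0.076     ]
 [0.4529195  0.311327   0.076     ]]
78.25017374669844
```

View pics/z.png

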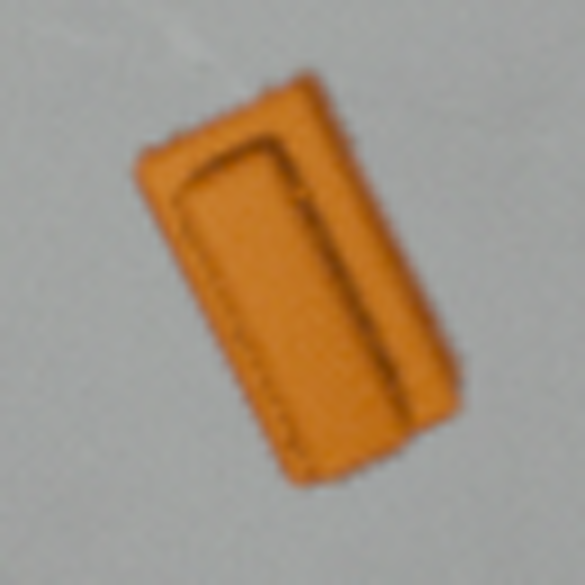

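```bash
python3 - <<'E'
from h import *
c=np.load("c_clip.npy",allow_pickle=True).item()
Z=lambda q:np.array(q)/9+[239.5,124.5]
t=onplane("wrist",c,Z([(175,195),(275,145),(405,435),(310,470)]),.057); print(t.round(4),t.mean(0))
b=onplane("wrist",c,Z([(140,160),(315,75),(465,400)]),.027); print(b.round(4))
an=lambda a,b:np.degrees(np.arctan2(*(a-b)[1::-1]))
print(an(t[0],t[3]),an(t[1],t[2]),an(b[1],b[2]),np.linalg.norm(t[0]-t[3]),np.linalg.norm(t[0]-t[1]),np.linalg.norm(b[1]-b[2]),np.linalg.norm(b[0]-b[1]))
print((b[0]+b[2])/2)
for f in("scene","side"):
    cs=robot.calibration(f);print(f,project(f,cs,[.4945,-.091,.03]))
# stand: shaft edges per row
c=np.load("c_stand.npy",allow_pickle=True).item(); im=cv2.imread("pics/w_stand.png")[:,:,::-1].copy()
bl=mask(im,(105,120,30),(125,255,255)); P=[]
for r in range(62,122,6):
    row=bl[r,240:312]; nb=np.where(row==0)[0]; mid=int(272-(r-60)*13/62)-240
    l=mid
    while row[l]==0:l-=1
    h=mid
    while row[h]==0:h+=1
    P.append(((l+h)/2+240,r,h-l-1))
print(P); p=onplane("wrist",c,[q[:2] for q in P],.072); print(p.round(4)); 
print(np.degrees(np.arctan(1/np.polyfit(p[:,1],p[:,0],1)[0])),np.polyfit(p[:,1]-.35,p[:,0],1))
g=mask(im,(105,120,30),(125,255,255)); print(im[40:150:1,[265]][::3,0].tolist())
E
```

```text
[[ 0.4839 -0.0794  0.057 ]
 [ 0.4944 -0.0741  0.057 ]
 [ 0.5082 -0.1051  0.057 ]
 [ 0.4981 -0.1089  0.057 ]] [ 0.49614406 -0.0918755   0.057     ]
[[ 0.4782 -0.0775  0.027 ]
 [ 0.4984 -0.0677  0.027 ]
 [ 0.5159 -0.1056  0.027 ]]
115.6911945585592 114.0159704422036 114.80501570450171 0.03280365792143232 0.011786935879649307 0.04182062038736821 0.022442350031047602
[ 0.49705359 -0.09155905  0.027     ]
scene [[335.00299498 251.4266939 ]]
side [[304.85031409 206.32410886]]
[(272.5, 62, 12), (270.5, 68, 12), (269.5, 74, 12), (268.5, 80, 12), (266.5, 86, 12), (265.5, 92, 12), (264.0, 98, 11), (262.5, 104, 12), (261.5, 110, 12), (260.5, 116, 12)]
[[0.4674 0.3773 0.072 ]
 [0.4653 0.3706 0.072 ]
 [0.4642 0.3639 0.072 ]
 [0.4631 0.3572 0.072 ]
 [0.461  0.3506 0.072 ]
 [0.4599 0.344  0.072 ]
 [0.4582 0.3375 0.072 ]
 [0.4566 0.3309 0.072 ]
 [0.4555 0.3244 0.072 ]
 [0.4544 0.3178 0.072 ]]
77.5805541235443 [0.22022009 0.46111404]
[[38, 76, 125], [39, 78, 129], [28, 49, 85], [24, 41, 70], [22, 43, 68], [20, 40, 68], [41, 82, 132], [31, 72, 120], [47, 87, 139], [72, 97, 135], [102, 119, 138], [125, 137, 142], [141, 150, 151], [147, 156, 157], [153, 163, 162], [156, 166, 165], [159, 168, 168], [160, 170, 171], [156, 166, 166], [154, 164, 164], [149, 160, 160], [143, 153, 153], [139, 146, 147], [130, 140, 140], [122, 130, 130], [112, 123, 120], [99, 108, 111], [69, 92, 121], [50, 87, 134], [42, 84, 136], [59, 88, 129], [159, 159, 154], [175, 176, 170], [144, 149, 150], [135, 139, 139], [147, 150, 151], [145, 149, 151]]
```

Clip: centre (0.4966, -0.0917), bore yaw 114.7°. The shaft direction is 77.6°, and the sizes agree with those given. Next: grasp.

```bash
python3 - <<'E'
from h import *
q=down(np.radians(24.7)); x,y=.4966,-.0917
robot.move_pose([x,y,.11],q); robot.move_linear([x,y,.032],q,feed=.1)
s=robot.get_state();print(s["eef_pos"],s["force"])
robot.grasp(60); s=robot.get_state();print(s["width"],s["finger_force"],s["eef_pos"],s["force"])
robot.move_linear([x,y,.15],feed=.12)
s=robot.get_state();print(s["width"],s["force"],s["time_s"])
q=down(np.radians(-12.4)); yc=.347; xc=.4611+.2202*(yc-.35)
robot.move_pose([xc,yc,.17],q)
c,im=shot("wrist","w_over.png"); np.save("c_over.npy",c,allow_pickle=True)
shot("side","s_over.png")
s=robot.get_state();print(s["eef_pos"],s["q"],s["force"],s["time_s"],xc)
E
```

```text
[ 0.49714419 -0.09192396  0.03250149] [ 0.60097959 -0.1320703  -0.78844923]
0.008891746075654999 58.70594250038266 [ 0.49663049 -0.09171367  0.03219601] [ 0.02931705 -0.11015638  2.9721015 ]
0.00889334908898925 [ 0.70462771 -0.09066785 -0.69336938] 6.2167
[0.46131544 0.34523177 0.16993232] [-0.8736705   0.46083544  0.20667525  1.98915045 -0.14006565  0.70537267
 -0.8002299 ] [ 0.7186344  -0.10847135 -0.37952509] 7.9333 0.4604394
```

View pics/w_over.png

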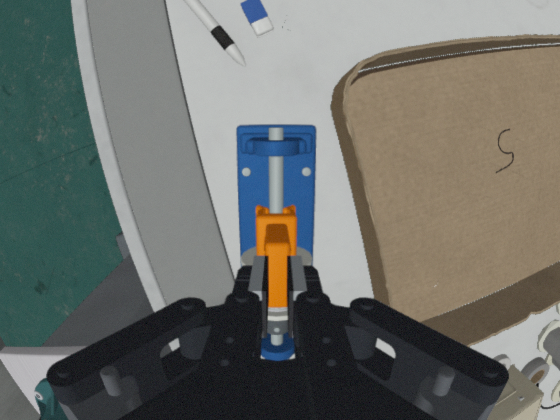

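View pics/s_over.png

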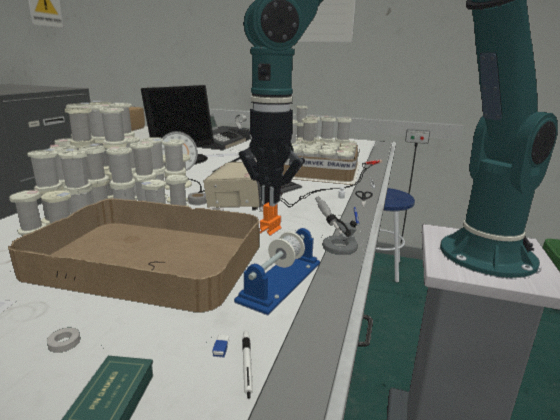

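The clip is held squarely and lies in line with the shaft (both at column ~277). The bare shaft is visible at rows 150–205. Now an exact pixel check.

```bash
python3 - <<'E'
from h import *
c=np.load("c_over.npy",allow_pickle=True).item(); im=cv2.imread("pics/w_over.png")[:,:,::-1].copy()
bl=mask(im,(105,120,30),(125,255,255))
def run(row,mid):
    l=h=mid
    while row[l]:l-=1
    while row[h]:h+=1
    return (l+h)/2,h-l-1
S=[(run(bl[r]==0,277)[0],r) for r in range(162,204,5)]
om=mask(im,(3,150,60),(18,255,255))
O=[run(om[r]>0,277)+(r,) for r in range(212,300,8)]
print(c["cx"],S,O)
p=onplane("wrist",c,S,.072);a,b=np.polyfit(p[:,1]-.35,p[:,0],1);print(a,b,90-np.degrees(np.arctan(a)))
# tool-frame lateral
o=onplane("wrist",c,[(x[0],x[2]) for x in O],.165)
st=robot.get_state();T=rot(st["tcp_rot"]);e=st["eef_pos"]
print("tool y of shaft mm",(T.inv().apply(p-e)*1e3).round(1)[:, :2].tolist());print("clip",(T.inv().apply(o-e)*1e3).round(1)[:,:2].tolist())
print("tool axes",T.as_matrix().round(4).tolist())
print("plate",onplane("wrist",c,[(277,157)],.076))
E
```

```text
277.2272146607477 [(276.0, 162), (275.5, 167), (276.0, 172), (276.0, 177), (276.0, 182), (276.0, 187), (276.0, 192), (276.0, 197), (276.0, 202)] [(277.0, -1, 212), (276.0, 41, 220), (275.5, 40, 228), (276.0, 39, 236), (276.0, 39, 244), (276.0, 39, 252), (277.0, 21, 260), (277.0, 21, 268), (277.5, 20, 276), (277.5, 20, 284), (277.0, 19, 292)]
0.21800282716695243 0.46141727873791 77.70177396834553
tool y of shaft mm [[39.6, -1.0], [35.5, -1.4], [31.4, -1.0], [27.2, -1.0], [23.0, -1.0], [18.8, -1.0], [14.6, -1.0], [10.3, -1.0], [6.0, -1.0]]
clip [[23.8, -0.1], [19.2, -0.7], [14.6, -1.0], [9.8, -0.7], [5.0, -0.7], [0.1, -0.7], [-4.9, -0.1], [-10.0, -0.1], [-15.3, 0.2], [-20.7, 0.2], [-26.2, -0.1]]
tool axes [[0.2174, 0.9761, 0.0002], [0.9761, -0.2174, -0.0008], [-0.0008, 0.0003, -1.0]]
plate [[0.47075746 0.38833575 0.076     ]]
```

```bash
cat >> h.py <<'E'
def force(n=3):
    F=[]
    for _ in range(n):
        F.append(robot.get_state()["force"]); robot.dwell(.01)
    return np.mean(F,0)
E
python3 - <<'E'
from h import *
q=down(np.radians(-12.35)); yc=.346; xc=.4614+.218*(yc-.35)
robot.move_linear([xc,yc,.113],q,feed=.08); robot.dwell(.3); f0=force(8); print(f0)
z=.113; lg=[]
while z>.084:
    dz=.001 if z>.108 else .0004
    z-=dz; robot.move_linear([xc,yc,z],q,feed=.015)
    f=force()-f0; e=robot.get_state()["eef_pos"]; lg.append((z*1e3,e[2]*1e3,*f))
    if f[2]>15.5 or np.hypot(f[0],f[1])>8 or (z<.0915 and f[2]>11): break
print(np.round(lg,1).tolist(), robot.get_state()["time_s"],robot.get_state()["width"])
E
```

```text
[ 0.07073412  0.18089526 -0.44086723]
[[112.0, 111.9, 0.3, 0.0, -0.0], [111.0, 110.9, 0.0, -0.5, 0.3], [110.0, 109.9, -0.2, -0.3, -0.2], [109.0, 108.9, -0.3, 0.2, 0.3], [108.0, 108.0, 0.0, -0.1, 0.1], [107.6, 107.6, 0.4, -0.1, 0.5], [107.2, 107.2, -0.1, -0.4, 0.0], [106.8, 106.8, -0.1, -0.3, -0.2], [106.4, 106.4, 0.3, -0.5, 0.1], [106.0, 106.0, 0.1, 0.1, 0.1], [105.6, 105.6, 0.1, -0.2, 0.1], [105.2, 105.2, 0.3, -0.5, 0.2], [104.8, 104.8, 0.0, -0.1, -0.2], [104.4, 104.4, -0.2, -0.2, 0.2], [104.0, 104.0, 0.1, -0.3, 0.3], [103.6, 103.6, 0.5, 0.2, 0.1], [103.2, 103.2, -0.4, -0.3, -0.1], [102.8, 102.8, 0.1, -0.2, 0.2], [102.4, 102.4, -0.2, -0.3, -0.5], [102.0, 102.0, -0.2, -0.1, -0.1], [101.6, 101.6, -0.2, -0.4, 0.4], [101.2, 101.2, -0.4, -0.0, -0.2], [100.8, 100.8, -0.4, 0.2, 0.1], [100.4, 100.4, -0.7, -0.1, 0.4], [100.0, 100.1, 0.3, -0.3, 0.6], [99.6, 99.8, 0.7, -0.4, 1.4], [99.2, 99.6, 0.3, -0.7, 5.2], [98.8, 99.5, 0.3, -1.4, 7.4], [98.4, 99.3, -0.4, -1.4, 7.6], [98.0, 98.9, -0.3, -0.9, 8.6], [97.6, 98.3, -0.7, -0.3, 7.3], [97.2, 97.7, 0.2, 0.1, 6.2], [96.8, 97.1, 0.6, 0.8, 4.7], [96.4, 96.3, 0.6, 0.5, 3.9], [96.0, 95.8, 1.2, 0.8, 2.2], [95.6, 95.4, 0.8, 0.8, 1.6], [95.2, 95.0, 0.9, 0.1, 0.7], [94.8, 94.7, 0.4, 0.5, 0.7], [94.4, 94.3, 0.7, -0.1, 0.8], [94.0, 93.9, 0.8, 0.1, 0.1], [93.6, 93.4, 0.7, -0.7, -0.1], [93.2, 93.1, 0.9, -0.1, -0.7], [92.8, 92.7, 0.9, -0.3, -0.7], [92.4, 92.3, 1.1, 0.2, -0.8], [92.0, 91.9, 1.0, 0.1, -1.6], [91.6, 91.5, 0.8, -0.3, -1.4], [91.2, 91.1, 0.7, -0.7, -2.0], [90.8, 90.7, 0.6, -0.4, -1.7], [90.4, 90.3, 0.6, 0.4, -2.2], [90.0, 89.9, -0.1, -0.4, -2.0], [89.6, 89.6, 0.4, 0.1, -2.6], [89.2, 89.2, 0.2, -0.2, -1.8], [88.8, 89.1, 0.2, -0.7, 2.0], [88.4, 89.0, -0.6, -1.5, 5.8], [88.0, 89.0, -0.9, -1.5, 8.1], [87.6, 89.0, -0.9, -1.4, 11.3]] 24.5667 0.008395525311449444
```

The clip snapped on (peak 8.6 N) and rests solidly at z=89.0 mm. Now push along the shaft.

```bash
python3 - <<'E'
from h import *
f0=np.array([.07,.18,-.44]); q=down(np.radians(-12.35))
u=np.array([np.sin(np.radians(12.3)),np.cos(np.radians(12.3)),0])
P0=np.array([.4614+.218*(.346-.35),.346,.089]); lg=[]
robot.move_linear(P0,q,feed=.02)
d=0; prev=0; step=.001; ok=False; t0=robot.get_state()["time_s"]
while d<.060 and robot.get_state()["time_s"]-t0<19:
    d+=step; robot.move_linear(P0-u*d,q,feed=.03)
    f=force(2)-f0; fa=f@u; s=-(robot.get_state()["eef_pos"]-P0)@u; lg.append((d*1e3,s*1e3,fa,f[2]))
    moved=s-prev; prev=s
    if fa>8.5: step=.0003
    if fa>11.7 : ok=True; break
    if abs(f[2])>12: break
print(np.round(lg,1).tolist())
if ok:
    h=[]
    t1=robot.get_state()["time_s"]
    while robot.get_state()["time_s"]-t1<1.0:
        fa=(force(5)-f0)@u; h.append(fa)
        if fa<11.8: d+=.0001
        elif fa>13.5: d-=.0001
        else: robot.dwell(.05); continue
        robot.move_linear(P0-u*d,q,feed=.03)
    print("hold",np.round(h,1).tolist())
np.save("d.npy",d)
s=robot.get_state();print(ok,s["time_s"],s["eef_pos"],-(s["eef_pos"]-P0)@u)
E
```

```text
[[1.0, 0.1, 1.1, 2.0], [2.0, 1.4, 1.9, 2.0], [3.0, 2.9, 1.4, 2.3], [4.0, 4.1, 1.7, 2.9], [5.0, 5.1, 1.8, 3.6], [6.0, 6.0, 1.0, 4.3], [7.0, 7.0, 1.3, 3.8], [8.0, 8.0, 1.1, 5.1], [9.0, 9.0, 1.6, 5.4], [10.0, 10.0, 2.3, 4.5], [11.0, 11.0, 2.1, 5.0], [12.0, 12.0, 1.8, 5.0], [13.0, 13.1, 1.7, 5.9], [14.0, 14.1, 2.0, 5.4], [15.0, 15.2, 1.8, 5.0], [16.0, 16.2, 2.3, 5.4], [17.0, 17.2, 2.0, 5.4], [18.0, 18.3, 2.7, 5.5], [19.0, 19.3, 2.3, 5.8], [20.0, 20.3, 1.3, 5.7], [21.0, 21.3, 1.5, 6.4], [22.0, 22.1, 2.1, 5.4], [23.0, 22.3, 4.0, 3.9], [24.0, 22.6, 5.2, 4.7], [25.0, 23.3, 5.4, 3.7], [26.0, 24.2, 5.6, 4.0], [27.0, 25.2, 6.4, 4.0], [28.0, 26.1, 5.7, 4.0], [29.0, 27.2, 5.8, 4.9], [30.0, 28.2, 6.2, 4.1], [31.0, 29.2, 6.0, 4.0], [32.0, 30.1, 5.9, 4.1], [33.0, 31.2, 5.7, 4.0], [34.0, 32.2, 6.3, 3.8], [35.0, 33.2, 6.3, 4.7], [36.0, 34.2, 6.3, 4.4], [37.0, 34.3, 6.9, 3.7], [38.0, 34.5, 7.5, 3.8], [39.0, 34.7, 9.0, 3.2], [39.3, 34.8, 9.4, 4.2], [39.6, 34.8, 9.3, 3.1], [39.9, 34.9, 9.7, 3.8], [40.2, 34.9, 9.9, 3.2], [40.5, 35.0, 10.7, 4.2], [40.8, 35.0, 10.9, 3.5], [41.1, 35.1, 10.9, 3.8], [41.4, 35.2, 11.2, 3.8], [41.7, 35.3, 11.6, 4.0], [42.0, 35.4, 11.3, 4.0], [42.3, 35.5, 12.7, 3.3]]
hold [11.9, 11.9, 12.0, 12.2, 12.0, 12.0, 12.2, 12.2, 11.8, 11.7]
True 39.2667 [0.45337984 0.31126334 0.0900613 ] 0.03546207735120908
```

```bash
python3 - <<'E'
from h import *
f0=np.array([.07,.18,-.44]); q=down(np.radians(-12.35))
u=np.array([np.sin(np.radians(12.3)),np.cos(np.radians(12.3)),0])
P0=np.array([.4614+.218*(.346-.35),.346,.089]); d=float(np.load("d.npy"))
F=lambda n=3:(force(n)-f0)@u
S=lambda:(-(robot.get_state()["eef_pos"]-P0)@u*1e3).round(2)
for _ in range(5):
    if F()>13.3: break
    d+=.0005; robot.move_linear(P0-u*d,q,feed=.03)
h=[]
for _ in range(6): h.append(F()); robot.dwell(.09)
print("hold",np.round(h,1).tolist(),S(),d)
for _ in range(8):
    f=F(); print(round(f,1),S(),round(d*1e3,1))
    if f<3.5: break
    d-=.001; robot.move_linear(P0-u*d,q,feed=.03)
print(robot.get_state()["time_s"],robot.get_state()["eef_pos"],force()-f0)
shot("side","s_push.png")
E
```

```text
hold [12.9, 13.1, 13.3, 13.0, 12.7, 13.2] 35.95 0.04390000000000005
12.9 35.89 43.9
12.0 35.76 42.9
10.9 35.55 41.9
10.2 35.28 40.9
9.3 35.05 39.9
8.8 34.83 38.9
7.3 34.6 37.9
6.6 34.32 36.9
43.0167 [0.4533678  0.31260093 0.08917934] [1.31349188 6.19795377 4.68931527]
```

```bash
python3 - <<'E'
from h import *
f0=np.array([.07,.18,-.44]); q=down(np.radians(-12.35))
u=np.array([np.sin(np.radians(12.3)),np.cos(np.radians(12.3)),0])
P0=np.array([.4614+.218*(.346-.35),.346,.089])
d=.0359
while d>.0335:
    d-=.0008; robot.move_linear(P0-u*d,q,feed=.03); f=(force(3)-f0)@u; print(round(f,1),d)
    if f<2.8: break
robot.gripper_open(); s=robot.get_state(); print(s["eef_pos"],s["width"],s["force"]-f0)
P=s["eef_pos"].copy(); P[2]=.17; robot.move_linear(P,q,feed=.12)
robot.move_linear([P[0]-.0,P[1]-.04,.21],q,feed=.15); print(robot.get_state()["time_s"])
c,a=shot("wrist"); _,b=shot("side")
a=cv2.resize(a[70:330,150:400],(550,572),interpolation=cv2.INTER_CUBIC); b=cv2.resize(b[215:315,225:330],(600,572),interpolation=cv2.INTER_CUBIC)
cv2.imwrite("pics/fw.png",a[:,:,::-1]); cv2.imwrite("pics/fs.png",b[:,:,::-1]); print(robot.get_state()["time_s"])
E
```

```text
5.0 0.0351
4.9 0.0343
4.0 0.033499999999999995
[0.45334239 0.31320048 0.08897907] 0.08540596665484232 [-0.17960724 -0.20050872  0.58991766]
45.9917
46.0917
```

View pics/fw.png

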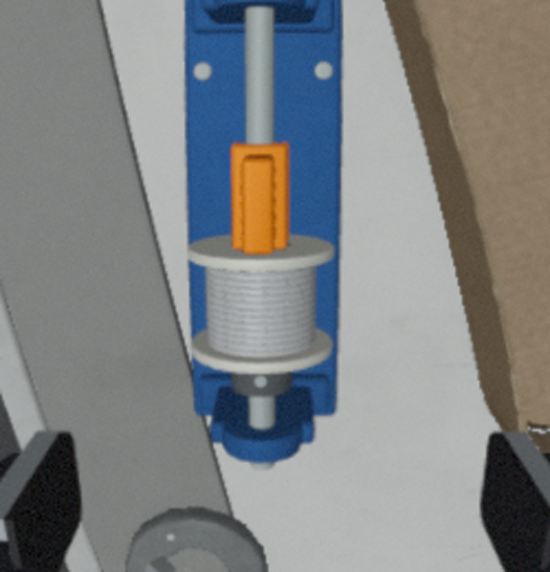

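View pics/fs.png

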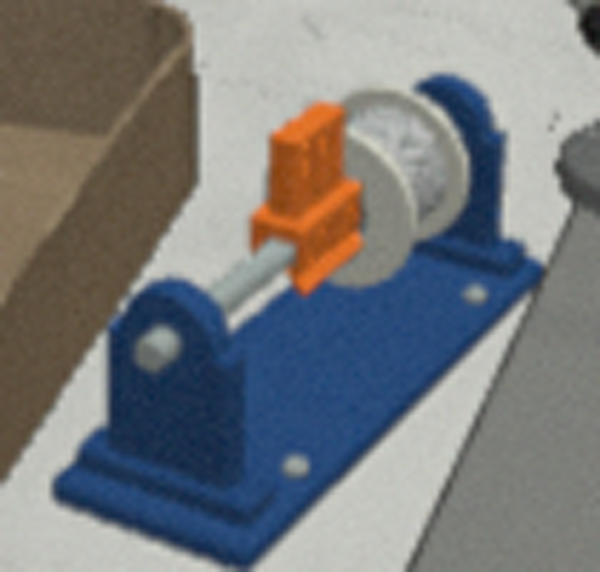

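The clip sits upright and fully on the shaft, flush against the spool's free face (crop ~(260,248)). The spool is against the collar (~(260,372)), the gripper is clear, and 46 s have gone. Handing in.

```bash
python3 -c "
from bench import robot
print(robot.sign_off())"
```

```text
the job is handed in; nothing more can be done
None
```

The job is handed in at about 46 s: the clip snapped on at about 9 N and bottomed at 11 N, then pushed the spool against the collar, held it at 12–13 N for over half a second and was let go; in the last pictures the clip is flush with the spool, and I saw no play there.

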